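# Turn the sample board over in the open sample book

### The arm

A 6-joint arm with a two-finger parallel gripper is mounted at the origin on the work surface. World frame = base frame: x ahead of the robot, y to its left, z up, the work surface at z = 0. Lengths are in m, angles in rad, forces in N, time in s.
With the tool pointing down it reaches from about 0.25 to 0.775 m from the base axis. Payload 4 kg.
Tool frame: the origin (TCP) lies at the very end of the fingers, on their centre line; the grasp point (between the pads) lies hold_point_z behind it (hold_point_z is the distance from the TCP to the grasp point, in m); z points along the fingers, y is the direction in which the jaws open and shut (so a half turn about z gives the same grasp; the last joint's range is limited). The gripper opens to 94 mm and grips with 3 to 60 N. Pads are 16 mm wide; open, the fingers measure 119 mm over their backs; the gripper's body (75 mm by 177 mm) begins 78 mm behind the grasp point.
Start: joints at [-1.203, 0.087, 1.371, -0, 1.684, -0.103], TCP at [0.249, -0.49, 0.206] pointing down, gripper open.
Joint ranges: [-3.1, 3.1], [-0.76, 2.03], [0.27, 2.55], [-1.08, 4.22], [0.17, 2.65], [-2.57, 2.57]. Speed limits (rad/s): [2.79, 2.79, 3.14, 3.14, 3.14, 3.14].

### API

Orientations are given as [roll, pitch, yaw] about the fixed x, y, z axes, in that order (R = Rz(yaw) Ry(pitch) Rx(roll)).
In Python, from bench import * gives the robot as it stands.
- The arm moves only by the tool step_arm, never from a script. Its argument "increments" is text: rows parted by semicolons, each of 6 numbers parted by spaces: the shift along the tool's x, y, z in cm, then the turn, a rotation vector about the tool's x, y, z in rad. A call has 1 to 5 rows; each row shifts and turns the commanded pose from where the row before left it, along the tool's axes as they then stand; what a row does not reach is not made up. A row lasts 1/10 s, in which the tool goes at most 50 mm and 8.59 degrees, less where a joint would pass 70% of its speed; a pose out of reach is approached as far as the arm can. A call is refused whole if a number of a shift passes 5 or a number of a turn 0.15, either way. A call with a gripper value outside its range is refused whole. "claw" is the gripper's target within -1 to 1 (shut at 1, half-way at 0, fully open at -1), set as the call begins (left out, the last holds). The fingers move at their own pace and stop on an object; the grip force is fixed at half the most. Time passes only in rows, so rows that do not move let the fingers close. It gives the time, the measured TCP pose, the force and the opening at its end, in the units of the state.
- get_obs(): the state, without advancing time (a new reading comes with each control period).
- snapshot(name): name is "side" or "top"; returns the picture (384x512x3 uint8, red, green, blue); there is no depth.
- calibration(name): a dict with "camera_matrix" (3x3 intrinsics, pixels), "k1" (the pictures are not rectified: a ray, as slopes to the right and down, at radius r is drawn at 1 + k1 r^2 times it, then the intrinsics apply), "eye" and "orientation" of the camera in the world. Camera axes: x right, y up, looking along -z (the intrinsics and any distortion apply to the point x, -y, -z); pixel columns grow to the right and rows downward; lengths in m; the calibration is good to about 2 mm. A picture is of the moment at which its call begins. calibration takes no time and is no camera call.
- close_job(): hands the job in, once; it reports no verdict.
The state is a dict: "time": time; "joint_positions": joint angles; "qvel": joint speeds; "joint_torque": joint torques, N m; "tool_pos": TCP position; "ee_rot": TCP orientation; "wrist_force": force on the tool from outside, world axes, zero at the start; "wrist_torque": the same for the moment, N m; "width": finger opening in m.
Only numpy, scipy, OpenCV 4.12 (cv2) and the standard library are available. Lean on these libraries where they do the work, as an engineer would, in place of code of your own. Each camera call takes 0.05 s, during which the arm holds its last target. There are 200 camera calls.

### The job

The sample book on the order bench lies open with a small ornament box left standing on its bare front cover. Without gripping or lifting anything, first slide the box off the book until it stands upright on the bench, clear of where the board will come down; then put a fingertip under the tab of the slightly raised top sample board, turn the board right over the spine and press it down flat on the front cover. Push gently, leave the other things on the bench where they are, and finish with the hand clear.

Things in the scene. Friction and masses are not known exactly. Their poses are not given: they have to be found in the camera images.
- book: Open hinge-bound sample book, fixed on the bench (does not slide). Origin: bench height, under the middle of the spine, a metal channel 24 mm wide, highest point 20 mm. Its x axis runs along the spine (away from the robot at yaw 0), y across to the bare front cover (left as the robot sees it), z up.
- front_cover (a point): Middle of the upper face of the book's bare front cover, 4 mm above the bench: black slab 226 mm along the book's x and 155 mm across, from y = +12 to +167 mm in the book's frame. The board must end lying on it.
- stack_top (a point): Middle of the upper face, 20 mm above the bench, of the stack of A5 plywood boards on the other side of the spine (210 mm along x, y = -12 to -160 mm). These stay. Their index tabs are at x = -5, +40 and +85 mm (36 mm long along x, reaching to y = -185 mm, at most 20 mm high). Under the tab of the board to be turned there is only bench.
- spine_axis (a point): Middle of the hinge axis of the top board: 14 mm above the bench over the book's origin. The axis runs along the book's x. The board is 4 mm thick, 210 mm along the spine, and reaches from 12 to 160 mm from the axis; at angle 0 its underside is 6 mm and its upper face 10 mm above the axis.
- leaf (a joint): Angle of the top board about the spine: 0 = flat on the stack (-y side), pi/2 = upright, pi = flat on the front cover (+y side), its upper face then 8 mm above the bench. It starts a little raised, at 0.12 to 0.45. The hinge is stiff: the board stays at whatever angle it is left and neither falls over nor lies down by itself; 1 to 3 N at its free edge move it.
- leaf_tab (a point): Middle of the outer end of the top board's tab, on the underside. The tab is 40 mm long along the spine, 4 mm thick, centred 70 mm from the spine's middle towards the book's -x end, and projects from the board's free edge (160 mm) to 185 mm from the hinge axis. Axes as the book's when the board's angle is 0.
- carton_center (a point): Centre (half-way up) of the ornament box: closed cardboard carton 64 x 64 mm and 58 mm high, 0.10 to 0.21 kg, standing loose on the front cover (its centre then 33 mm above the bench; 29 mm when it stands on the bench). z up, x and y along its sides.
- carton: The ornament box itself, origin at the centre of its underside, axes as above.
- calculator: Bystander: desk calculator 80 x 130 x 17 mm lying to the right of the book. Origin under its centre.
- stapler: Bystander: stapler 130 x 36 x 47 mm, beyond the far end of the book. Origin under its centre.
- snow_globe: Bystander: glass snow globe on a wooden foot, 68 mm across, 82 mm high, beyond the far end of the book. Origin under its centre.
- pen_cup: Bystander: cup with pens, 76 mm across, 146 mm high, beyond the far end of the book. Origin under its centre.
- tape_dispenser: Bystander: desk tape dispenser 150 x 60 mm, 100 mm high, to the left of the book. Origin under its centre.
- mug_box: Bystander: larger cardboard box 100 x 100 x 110 mm near the right side of the bench. Origin under its centre.
Mind the look-alikes: they are no part of the job. What is shaped like the carton but purple or yellow is not meant.

How it is judged:
On the way, in this order (a step that is already met when the one before it is completed fails the run):
1. the ornament box stands flat on the bench, off the book (height (world z) of carton_center between 0.02 and 0.0312 m and angle between carton_center's own z axis and vertical below 0.04 rad), for 0.2 s.
2. the board lies flat on the front cover (value of joint leaf above 3.08 rad), for 0.2 s.
At the end, for the whole second after the job is handed in: The top board is turned over and lies flat on the front cover (angle above 3.08 rad: free edge within about 10 mm of fully down) and is at rest; the ornament box stands upright (within 0.04 rad) and still on the bench, wholly off the book (all of step 1 and value of joint leaf above 3.08 rad and velocity of joint leaf between -0.05 and 0.05 rad/s and linear speed of carton below 0.02 m/s); the robot touches nothing.
It fails at once if the ornament box is lifted (its centre more than 50 mm above the bench) (height (world z) of carton_center above 0.05 m).
It fails at once if the ornament box is tipped by more than 0.35 rad (angle between carton_center's own z axis and vertical above 0.35 rad).
It fails at once if the ornament box is gripped or squashed (over 20 N on it) (contact force between carton and anything else above 20 N).
It fails at once if the fingers pinch or press anything with more than 30 N (contact force between the fingers and anything else above 30 N).
It fails at once if another thing on the bench is moved by more than 30 mm (distance of any of calculator, stapler, snow_globe, pen_cup, tape_dispenser, mug_box from where it was at the start of the episode above 0.03 m).
It also fails if it takes over 61 s, if anything falls off the work surface, if the arm or the gripper's body presses on something with over 40 N, if the wrist force passes 120 N, or if a joint passes its speed limit or range.

## Working session

There is one attempt and no reset: what is moved stays moved. The work goes in short steps, Python scripts to look and compute and a tool call to move; the robot and the scene stay as the last step left them, time stands still between calls to the robot, and variables do not carry over. Pictures are saved under pics/ and viewed, about 8 in all and at most 12, crops included, and the job is handed in when it is done.

Besides the shell and the picture viewer there is one more tool, called after "Call:" as name(argument=value, ...) on one line, values as JSON. step_arm: Moves the arm, as the interface text tells. Its arguments: {"type":"object","properties":{"increments":{"type":"string"},"claw":{"type":"number"}},"required":["increments"]}

```bash
mkdir -p pics; ls; python3 - <<'E'
from bench import *
import cv2
for n in("top","side"):
    cv2.imwrite(f"pics/{n}0.png",cv2.resize(snapshot(n)[:,:,::-1],None,fx=1.5,fy=1.5,interpolation=cv2.INTER_CUBIC)); print(n,calibration(n))
print(get_obs())
E
```

```text
pics
top {'camera_matrix': array([[421.91630452,   0.        , 259.53407809],
       [  0.        , 421.91630452, 194.80898693],
       [  0.        ,   0.        ,   1.        ]]), 'k1': -0.030461973931171286, 'eye': array([ 0.35633027, -0.0304581 ,  1.29976253]), 'orientation': array([ 0.17664428,  0.01681087, -1.55110975])}
side {'camera_matrix': array([[382.12250782,   0.        , 251.06413165],
       [  0.        , 382.12250782, 192.37269391],
       [  0.        ,   0.        ,   1.        ]]), 'k1': -0.12160850769500804, 'eye': array([0.18425496, 0.83690778, 1.04736433]), 'orientation': array([ 0.75616401,  0.01011281, -2.74123647])}
{'time': 0.1, 'joint_positions': array([-1.20308004e+00,  8.79120647e-02,  1.37206145e+00, -1.65254613e-05,
        1.68363536e+00, -1.03065186e-01]), 'qvel': array([-0.00128494, -0.00220774, -0.00426429,  0.00090032, -0.00105523,
        0.00041423]), 'joint_torque': array([ 2.10801372e-03, -3.41252267e+01, -3.03301156e+01,  7.20144832e-02,
        3.04532389e-02, -8.57472037e-05]), 'tool_pos': array([ 0.2493005 , -0.48970206,  0.20442546]), 'ee_rot': array([-3.13958544e+00, -1.91097444e-04,  4.70779440e-01]), 'wrist_force': array([ 0.20346149, -0.21478949, -0.21572649]), 'wrist_torque': array([ 0.05676812, -0.03190401, -0.04256205]), 'width': 0.09402714305566369}
```

View pics/top0.png

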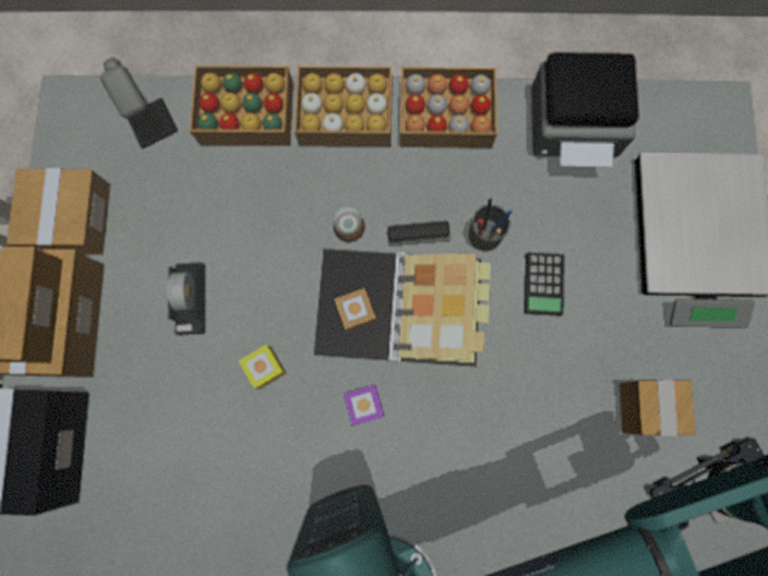

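View pics/side0.png

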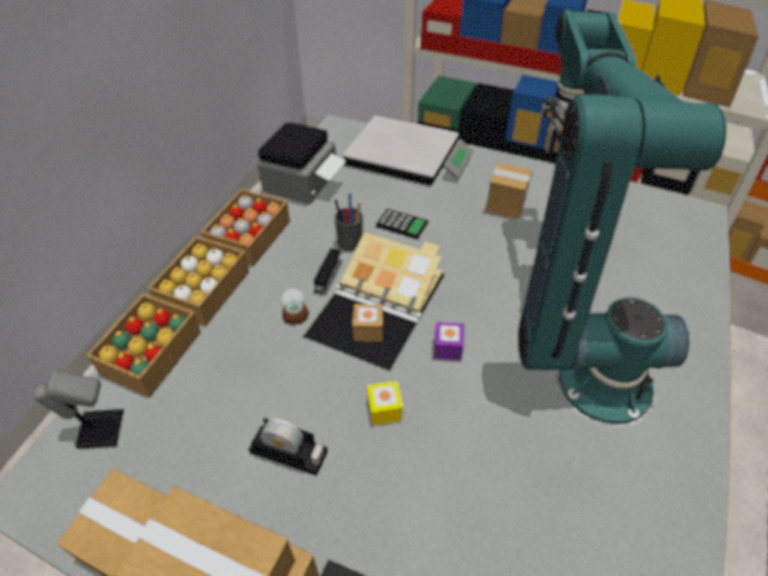

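The carton candidates in the top picture are brown at (355,308), purple at (363,405) and yellow at (261,367). Only the brown one stands on the black cover and has the plain cardboard colour, so it is the one meant. The book's spine is at about (399,305) and the raised board is to its right, with its tab at about (478,341). I'll confirm this in enlarged crops.

```bash
python3 - <<'E'
from bench import *
import cv2
a=snapshot("top")[:,:,::-1]; b=snapshot("side")[:,:,::-1]
cv2.imwrite("pics/top1.png",cv2.resize(a[155:255,200:335],None,fx=5.9,fy=5.9,interpolation=cv2.INTER_CUBIC))
cv2.imwrite("pics/side1.png",cv2.resize(b[145:250,195:305],None,fx=5.7,fy=5.7,interpolation=cv2.INTER_CUBIC))
E
```

```text
(no output)
```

View pics/top1.png

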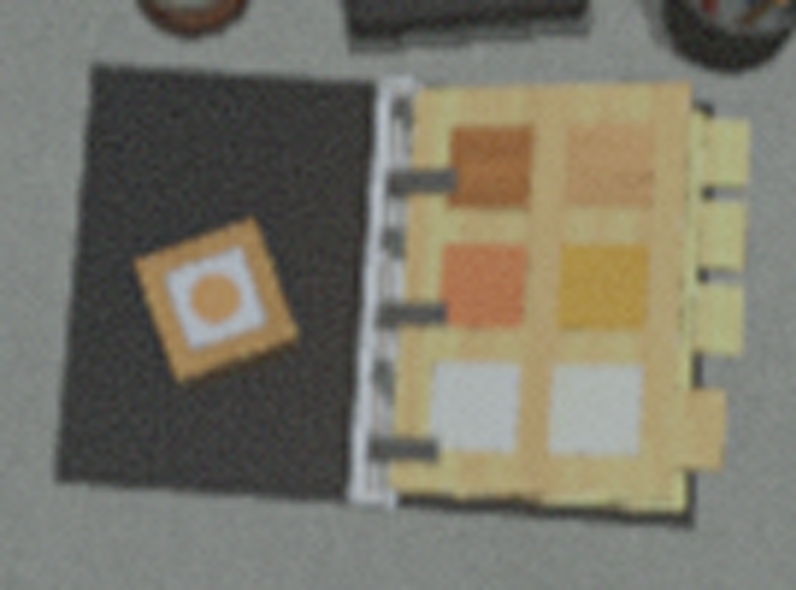

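View pics/side1.png

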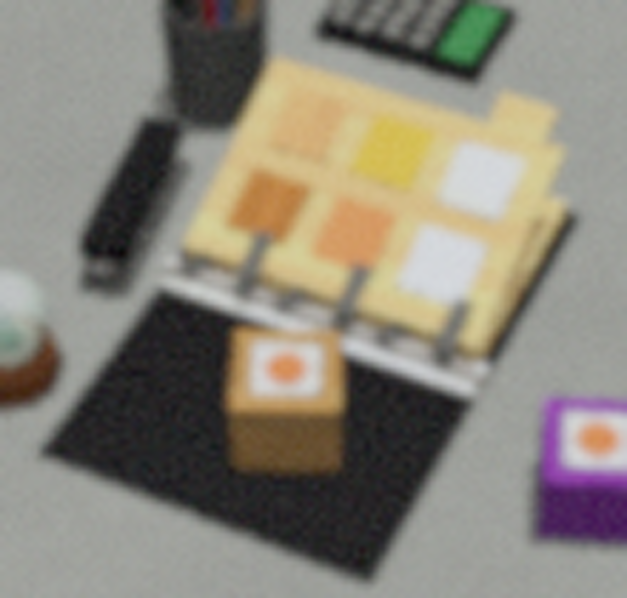

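```bash
cat > h.py <<'E'
from bench import *
import numpy as np, cv2
from scipy.spatial.transform import Rotation as R
from scipy.optimize import least_squares
def proj(n,P):
    c=calibration(n); p=R.from_euler('xyz',c['orientation']).inv().apply(np.atleast_2d(P)-c['eye'])
    s=np.c_[p[:,0]/-p[:,2],-p[:,1]/-p[:,2]]; s=s*(1+c['k1']*(s**2).sum(1))[:,None]
    K=c['camera_matrix']; return np.c_[K[0,0]*s[:,0]+K[0,2],K[1,1]*s[:,1]+K[1,2]]
def w(q,L):   # x,y,yaw -> world
    return R.from_euler('z',q[2]).apply(L)+[q[0],q[1],0]
def leaf(x,r,h,t): return [x,-r*np.cos(t)+h*np.sin(t),.014+r*np.sin(t)+h*np.cos(t)]
E
python3 - <<'E'
from h import *
def px(L,o,f): return (np.array(L,float)+.5)/f-.5+o
T=lambda L:px(L,[200,155],5.9); S=lambda L:px(L,[195,145],5.7)
ct=[[.113,.167,.004],[-.113,.167,.004]]
mT=T([(93,65),(58,483),(692,84),(688,497),(726,391),(719,470)])
mS=S([(43,453),(372,578),(272,57),(567,148),(557,105),(500,92),(484,362),(183,245)])
def f(q):
    t=q[3]; l=lambda x,r:leaf(x,r,.010,t)
    a=w(q,np.array(ct+[l(.105,.16),l(-.105,.16),l(-.05,.185),l(-.09,.185)]))
    b=w(q,np.array(ct+[l(.105,.16),l(-.105,.16),l(-.09,.185),l(-.05,.185),l(-.105,.012),l(.105,.012)]))
    return np.r_[(proj("top",a)-mT).ravel(),(proj("side",b)-mS).ravel()]
s=least_squares(f,[.45,-.1,0,.2],loss='soft_l1'); print(s.x); print(f(s.x).reshape(-1,2).round(1).tolist())
tip=w(s.x,np.array([leaf(-.07,.185,.006,s.x[3])])); print("tab end underside",tip)
c=T([(135,262),(252,218),(299,338),(182,383)]); cs=S([(232,327),(340,333),(343,408),(226,412)])
L=.032*np.array([[1,1],[1,-1],[-1,-1],[-1,1]]); L=np.c_[L,[.062]*4]
# top order: left,top(far),right,bottom
g=lambda q:(proj("top",w(q,L))-c).ravel()
s2=least_squares(g,[.45,.05,.3]); print(s2.x,g(s2.x).round(1)); print(proj("side",w(s2.x,L)).round(1).tolist(),cs.round(1).tolist())
q=s.x;Rz=R.from_euler('z',-q[2]);print("carton in book",Rz.apply([s2.x[0]-q[0],s2.x[1]-q[1],0]),s2.x[2]-q[2])
# lookalikes, tape, globe at 1.5x top pic
for n,u,v,z in [("yellow",261,367,.058),("purple",363,405,.058),("tape",187,298,.05),("globe",349,223,.04),("stapler",418,232,.04),("cup",489,228,.07),("calc",545,284,.017)]:
    g=least_squares(lambda p:(proj("top",[p[0],p[1],z])[0]-np.array([u,v])/1.5),[.5,0]).x
    print(n,g.round(3),Rz.apply([g[0]-q[0],g[1]-q[1],0]).round(3))
E
```

```text
[ 0.55835473 -0.02244205 -0.04617869  0.35095186]
[[-0.5, -0.1], [-0.7, 0.4], [-0.1, -0.4], [-2.5, 0.3], [0.3, -0.5], [1.0, -0.0], [-0.5, -0.4], [0.5, 0.3], [0.7, -0.1], [-0.1, -0.2], [0.4, 0.5], [0.4, -0.2], [-0.7, -3.0], [0.0, -0.4]]
tab end underside [[ 0.48050511 -0.19068844  0.08323576]]
[0.54366922 0.06290131 0.39103313] [ 0.1  0.4  0.3  0.2  0.  -0.4 -0.4 -0.2]
[[235.7, 216.0], [236.3, 201.8], [254.8, 201.8], [254.7, 216.0]] [[235.3, 202.0], [254.2, 203.0], [254.8, 216.2], [234.2, 216.9]]
carton in book [-0.0186095   0.08457447  0.        ] 0.43721181683613425
yellow [0.424 0.244] [-0.146  0.26   0.   ]
purple [0.355 0.041] [-0.206  0.054  0.   ]
tape [0.56  0.403] [-0.018  0.425  0.   ]
globe [0.725 0.081] [0.161 0.111 0.   ]
stapler [ 0.708 -0.061] [ 0.151 -0.032  0.   ]
cup [ 0.71  -0.203] [ 0.159 -0.173  0.   ]
calc [ 0.607 -0.325] [ 0.063 -0.3    0.   ]
```

The brown carton is confirmed: it stands on the black cover, and both views agree to about 1 px. The board's underside tab is the single light one at top-crop (705,430), and the fit gives a leaf angle of 0.35 rad. Book pose: (0.558, -0.022), yaw -0.046. In the book's frame the carton is at (-0.019, 0.085), and its +y side is free as far as the yellow box and the tape dispenser.

The plan is to push the carton to y≈0.25 with half-closed fingers aligned with the book.

```bash
cat >> h.py <<'E'
B=(.5584,-.0224,-.0462)
def tool(x,y,z,a=0):  # book-frame TCP, tilt a: tool z=(0,sin a,-cos a), tool y = book x
    M=np.array([[0,1,0],[np.cos(a),0,np.sin(a)],[np.sin(a),0,-np.cos(a)]])
    Rb=R.from_euler('z',B[2]); return Rb.apply([x,y,z])+[B[0],B[1],0], Rb*R.from_matrix(M)
def cur():
    o=get_obs(); return np.array(o['tool_pos']),R.from_euler('xyz',o['ee_rot'])
def inbook(p): return R.from_euler('z',-B[2]).apply(np.array(p)-[B[0],B[1],0])
def status():
    o=get_obs(); p,r=cur(); z=R.from_euler('z',-B[2]).apply(r.as_matrix()[:,2])
    print("t",o['time'],"book tcp",inbook(p).round(4),"toolz",z.round(3),"F",np.round(o['wrist_force'],1),"w",round(o['width'],3),"q",np.round(o['joint_positions'],2))
def plan(wps,start=None):  # wps: (pos,rot,nrows)
    p,r=start or cur()
    rows=[]
    for tp,tr,n in wps:
        for k in range(n,0,-1):
            d=np.round(r.inv().apply((tp-p)/k)*100,1 if k>1 else 2); v=np.round(((r.inv()*tr).as_rotvec())/k,2)
            rows.append(' '.join('%g'%a for a in np.r_[d,v]+0.)); p=p+r.apply(d/100); r=r*R.from_rotvec(v)
    for i in range(0,len(rows),5): print('; '.join(rows[i:i+5]))
E
python3 - <<'E'
from h import *
status()
plan([(*tool(-.019,.026,.20),16),(*tool(-.019,.026,.09),4)])
E
```

```text
t 0.2 book tcp [-0.2871 -0.4812  0.2047] toolz [-0.001  0.001 -1.   ] F [-0.1  0.4  0.2] w 0.094 q [-1.2   0.09  1.37  0.    1.68 -0.1 ]
3 -1.9 0 0 0 -0.07; 3.2 -1.7 0 0 0 -0.07; 3.3 -1.5 0 0 0 -0.07; 3.4 -1.3 0 0 0 -0.06; 3.4 -1.1 0 0 0 -0.07
3.5 -0.8 0 0 0 -0.06; 3.5 -0.6 0.1 0 0 -0.07; 3.6 -0.3 0 0 0 -0.06; 3.6 -0.1 0.1 0 0 -0.07; 3.6 0.1 0 0 0 -0.06
3.6 0.3 0.1 0 0 -0.07; 3.5 0.6 0 0 0 -0.06; 3.5 0.8 0.1 0 0 -0.07; 3.4 1 0 0 0 -0.06; 3.3 1.2 0.1 0 0 -0.07
3.28 1.47 0.02 0 0 -0.06; 0 0 2.8 0 0 0; 0 0 2.7 0 0 0; 0 0 2.8 0 0 0; -0.02 0.01 2.7 0 0 0
```

Call:
step_arm(increments="3 -1.9 0 0 0 -0.07; 3.2 -1.7 0 0 0 -0.07; 3.3 -1.5 0 0 0 -0.07; 3.4 -1.3 0 0 0 -0.06; 3.4 -1.1 0 0 0 -0.07", claw=0.49)

```text
time: 0.7
tool_pos: [0.3411, -0.3334, 0.2053]
ee_rot: [-3.141, -0.0, 0.813]
wrist_force: [-0.8, 0.4, -0.2]
width: 0.0573
```

Call:
step_arm(increments="3.5 -0.8 0 0 0 -0.06; 3.5 -0.6 0.1 0 0 -0.07; 3.6 -0.3 0 0 0 -0.06; 3.6 -0.1 0.1 0 0 -0.07; 3.6 0.1 0 0 0 -0.06")

```text
time: 1.2
tool_pos: [0.4328, -0.179, 0.2032]
ee_rot: [-3.141, 0.0, 1.133]
wrist_force: [1.6, -0.1, -0.5]
width: 0.0241
```

Call:
step_arm(increments="3.6 0.3 0.1 0 0 -0.07; 3.5 0.6 0 0 0 -0.06; 3.5 0.8 0.1 0 0 -0.07; 3.4 1 0 0 0 -0.06; 3.3 1.2 0.1 0 0 -0.07")

```text
time: 1.7
tool_pos: [0.523, -0.0254, 0.2004]
ee_rot: [3.141, 0.0, 1.464]
wrist_force: [0.0, -0.5, -0.0]
width: 0.0236
```

Call:
step_arm(increments="3.3 1.5 0 0 0 -0.06; 0 0 2.8 0 0 0; 0 0 2.7 0 0 0; 0 0 2.8 0 0 0; 0 0 2.7 0 0 0")

```text
time: 2.2
tool_pos: [0.5408, 0.0046, 0.0891]
ee_rot: [-3.141, 0.0, 1.521]
wrist_force: [0.4, -0.6, -0.8]
width: 0.0243
```

```bash
python3 - <<'E'
from h import *
b=snapshot("side")[:,:,::-1]
cv2.imwrite("pics/side2.png",cv2.resize(b[105:255,180:330],None,fx=3.9,fy=3.9,interpolation=cv2.INTER_CUBIC))
status()
plan([(*tool(-.019,.026,.016),5)])
E
```

```text
t 2.25 book tcp [-0.0223  0.0261  0.0836] toolz [-0.01  0.   -1.  ] F [-1.3  0.9 -2.6] w 0.024 q [-0.1   0.12  1.58 -0.    1.45 -0.05]
0 0.1 1.4 0 0 0; 0 0.1 1.3 0 0 0; 0 0.1 1.4 0 0 0; 0 0 1.3 -0.01 0 0; -0.01 0.08 1.36 0 0 0
```

View pics/side2.png

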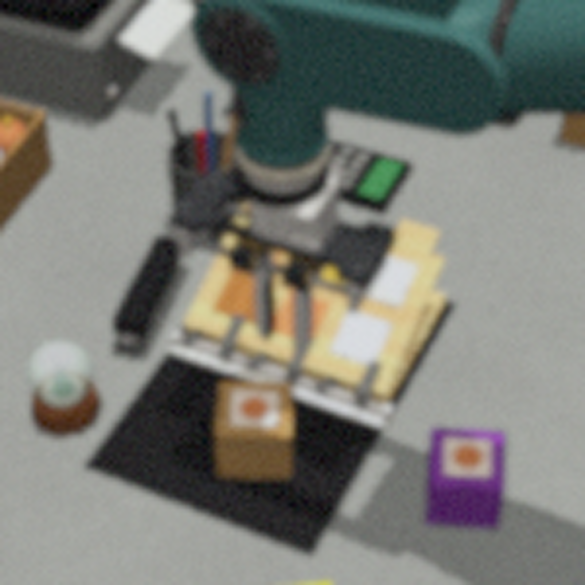

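The picture shows the fingertips (crop (268,330) and (300,360)) hanging just behind the carton, which is at (255,430), with clear space to go down. I'll descend, then push.

Call:
step_arm(increments="0 0.1 1.6 0 0 0; 0 0.1 1.6 0 0 0; 0 0.1 1.4 0 0 0; 0 0 1.2 -0.01 0 0; 0 0 0.9 0 0 0")

```text
time: 2.75
tool_pos: [0.5437, 0.0041, 0.0227]
ee_rot: [3.132, 0.0, 1.521]
wrist_force: [-0.8, 0.2, 0.0]
width: 0.024
```

Call:
step_arm(increments="0.3 0 0 0 0 0; 0.5 0 0 0 0 0; 0.5 0 0 0 0 0; 0.5 0 0 0 0 0; 0.5 0 0 0 0 0")

```text
time: 3.25
tool_pos: [0.5456, 0.0275, 0.024]
ee_rot: [3.131, 0.0, 1.521]
wrist_force: [-0.4, -0.6, 0.1]
width: 0.0239
```

```bash
python3 -c "
from h import *
status()"
```

```text
t 3.25 book tcp [-0.0151  0.0493  0.024 ] toolz [ 0.011 -0.    -1.   ] F [-0.4 -0.6  0.1] w 0.024 q [-0.05  0.18  1.64 -0.    1.31 -0.  ]
```

Call:
step_arm(increments="0.7 -0.1 0.1 0 0 0; 0.7 -0.1 0.1 0.01 0 0; 0.7 -0.1 0.1 0 0 0; 0.7 -0.1 0.1 0 0 0; 0.7 0 0 0 0 0")

```text
time: 3.75
tool_pos: [0.5428, 0.0629, 0.0191]
ee_rot: [-3.141, -0.0, 1.521]
wrist_force: [0.1, -0.7, -0.2]
width: 0.0239
```

Call:
step_arm(increments="0.7 0 0 0 0 0; 0.7 0 0 0 0 0; 0.7 0 0 0 0 0; 0.7 0 0 0 0 0; 0.7 0 0 0 0 0")

```text
time: 4.25
tool_pos: [0.5449, 0.0977, 0.0195]
ee_rot: [3.141, 0.0, 1.521]
wrist_force: [-0.0, -1.5, 0.4]
width: 0.0236
```

```bash
python3 - <<'E'
from h import *
status()
b=snapshot("side")[:,:,::-1]
cv2.imwrite("pics/side3.png",cv2.resize(b[145:295,180:330],None,fx=3.9,fy=3.9,interpolation=cv2.INTER_CUBIC))
E
```

```text
t 4.25 book tcp [-0.0191  0.1194  0.0195] toolz [ 0. -0. -1.] F [-0.  -1.5  0.4] w 0.024 q [ 0.08  0.21  1.62 -0.    1.32  0.13]
```

View pics/side3.png

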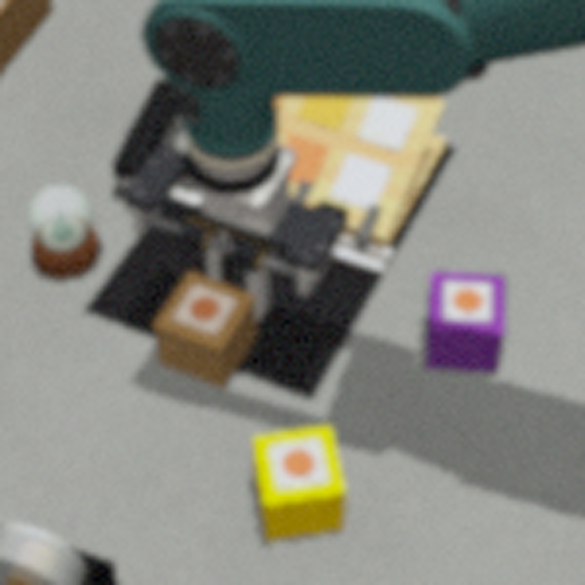

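The carton, at crop (205,310), has turned flush with the fingers and is upright over the cover edge. The path to the left of it is clear. I'll keep pushing.

Call:
step_arm(increments="0.7 0 0 0 0 0; 0.7 0 0 0 0 0; 0.7 0 0 0 0 0; 0.7 0 0 0 0 0; 0.7 0 0 0 0 0")

```text
time: 4.8
tool_pos: [0.5463, 0.1329, 0.0191]
ee_rot: [-3.141, -0.0, 1.521]
wrist_force: [0.6, -1.1, -0.2]
width: 0.0237
```

Call:
step_arm(increments="0.7 0 0 0 0 0; 0.7 0 0 0 0 0; 0.7 0 0 0 0 0; 0.7 0 0 0 0 0; 0.7 0 0 0 0 0")

```text
time: 5.3
tool_pos: [0.5483, 0.1677, 0.0194]
ee_rot: [-3.142, 0.0, 1.521]
wrist_force: [0.0, -0.5, -0.3]
width: 0.0236
```

Call:
step_arm(increments="0.7 0 0 0 0 0; 0.7 0 0 0 0 0; 0.5 0 0 0 0 0; 0.3 0 0 0 0 0; 0 0 0 0 0 0")

```text
time: 5.8
tool_pos: [0.5495, 0.1897, 0.0195]
ee_rot: [3.141, -0.0, 1.521]
wrist_force: [-0.8, 0.2, 0.3]
width: 0.0241
```

```bash
python3 - <<'E'
from h import *
status()
b=snapshot("side")[:,:,::-1]
cv2.imwrite("pics/side4.png",cv2.resize(b[165:315,160:310],None,fx=3.9,fy=3.9,interpolation=cv2.INTER_CUBIC))
E
```

```text
t 5.8 book tcp [-0.0187  0.2114  0.0195] toolz [ 0.  0. -1.] F [-0.8  0.2  0.3] w 0.024 q [0.23 0.26 1.55 0.   1.33 0.28]
```

View pics/side4.png

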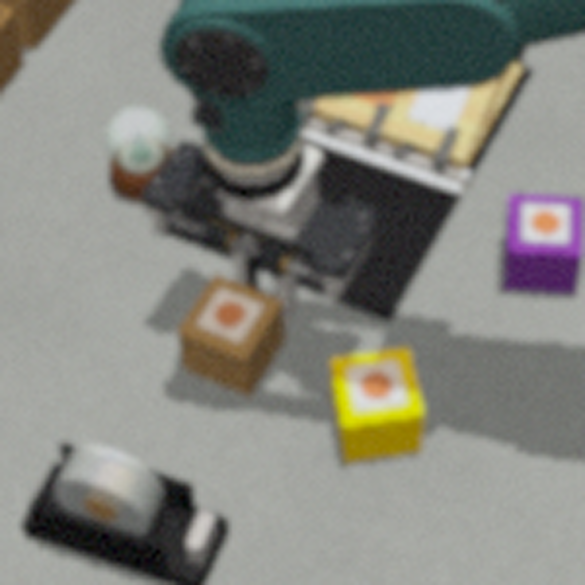

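The carton, at crop (230,335), is now on the bench, clear of the cover, the yellow box and the tape dispenser. I'll back off and check its height by fitting the top-face corners. After that I'll go to the tab side with the fingers shut.

```bash
python3 - <<'E'
from h import *
c=(np.array([(184,331),(212,281),(286,310),(259,360)])+.5)/3.9-.5+[160,165]
L0=.032*np.array([[-1,1],[1,1],[1,-1],[-1,-1]])
for z in(.058,.062):
    g=lambda q:(proj("side",w(q,np.c_[L0,[z]*4]))-c).ravel()
    s=least_squares(g,[.54,.23,0]); print(z,inbook([*s.x[:2],0]),s.x[2],s.cost)
a=np.pi/4; th=.35
tx=np.array([0,np.cos(a),np.sin(a)]); tz=np.array([0,np.sin(a),-np.cos(a)])
E=np.array(leaf(-.07,.185,.006,th)); P=E-.008*tx+.015*tz; A=P-.012*tx-.05*tz
print(E,P,A)
w1=[(*tool(-.019,.19,.02),2),(*tool(-.019,.19,.18),5),(*tool(-.05,.05,.22),5),(*tool(-.07,-.30,.22),13),(*tool(-.07,-.30,.20,a/2),5),(*tool(-.07,-.30,.17,a),5)]
plan(w1)
E
```

```text
0.058 [-0.01409439  0.25723439  0.        ] -1.5560516997147613 5.809387776573891
0.062 [-0.01570275  0.25958398  0.        ] -1.5560521790842874 5.951950233961057
[-0.07       -0.17172657  0.08307233] [-0.07       -0.16677682  0.06680887] [-0.07       -0.21061744  0.09367893]
-1.1 0 0 0 0 0; -1.02 -0.02 -0.04 0 0 0; 0 0 -3.2 0 0 0; 0 0 -3.2 0 0 0; 0 0 -3.2 0 0 0
0 0 -3.2 0 0 0; 0.01 0 -3.2 0 0 0; -2.8 -0.6 -0.8 0 0 0; -2.8 -0.6 -0.8 0 0 0; -2.8 -0.6 -0.8 0 0 0
-2.8 -0.6 -0.8 0 0 0; -2.81 -0.65 -0.81 0 0 0; -2.7 -0.1 0 0 0 0; -2.7 -0.1 0 0 0 0; -2.7 -0.2 0 0 0 0
-2.7 -0.1 0 0 0 0; -2.7 -0.2 0 0 0 0; -2.7 -0.1 0 0 0 0; -2.7 -0.2 0 0 0 0; -2.7 -0.1 0 0 0 0
-2.7 -0.2 0 0 0 0; -2.7 -0.1 0 0 0 0; -2.7 -0.2 0 0 0 0; -2.7 -0.1 0 0 0 0; -2.61 -0.17 -0.01 0 0 0
0 0 0.4 0 0.08 0; 0 0 0.4 0 0.08 0; -0.1 0 0.4 0 0.08 0; -0.1 0 0.4 0 0.08 0; -0.11 -0.01 0.36 0 0.07 0
-0.2 0 0.6 0 0.08 0; -0.3 0 0.5 0 0.08 0; -0.3 0 0.5 0 0.08 0; -0.4 0 0.5 0 0.08 0; -0.36 0 0.44 0 0.08 0
```

Call:
step_arm(increments="-1.1 0 0 0 0 0; -1 0 0 0 0 0; 0 0 -3.2 0 0 0; 0 0 -3.2 0 0 0; 0 0 -3.2 0 0 0")

```text
time: 6.35
tool_pos: [0.548, 0.1667, 0.1163]
ee_rot: [-3.141, 0.0, 1.519]
wrist_force: [0.9, 0.3, 0.6]
width: 0.0238
```

Call:
step_arm(increments="0 0 -3.2 0 0 0; 0 0 -3.2 0 0 0; -2.8 -0.6 -0.8 0 0 0; -2.8 -0.6 -0.8 0 0 0; -2.8 -0.6 -0.8 0 0 0", claw=1)

```text
time: 6.85
tool_pos: [0.5257, 0.0833, 0.2041]
ee_rot: [3.141, 0.0, 1.52]
wrist_force: [0.3, 0.2, 0.5]
width: 0.0002
```

Call:
step_arm(increments="-2.8 -0.6 -0.8 0 0 0; -2.8 -0.6 -0.8 0 0 0; -2.7 -0.1 0 0 0 0; -2.7 -0.1 0 0 0 0; -2.7 -0.2 0 0 0 0")

```text
time: 7.35
tool_pos: [0.5027, -0.053, 0.2197]
ee_rot: [3.141, 0.0, 1.52]
wrist_force: [0.9, -0.3, 0.1]
width: 0.0006
```

Call:
step_arm(increments="-2.7 -0.1 0 0 0 0; -2.7 -0.2 0 0 0 0; -2.7 -0.1 0 0 0 0; -2.7 -0.2 0 0 0 0; -2.7 -0.1 0 0 0 0")

```text
time: 7.85
tool_pos: [0.4886, -0.1873, 0.2196]
ee_rot: [3.141, 0.0, 1.519]
wrist_force: [0.6, -0.8, -0.6]
width: 0.0004
```

Call:
step_arm(increments="-2.7 -0.2 0 0 0 0; -2.7 -0.1 0 0 0 0; -2.7 -0.2 0 0 0 0; -2.7 -0.1 0 0 0 0; -2.6 -0.2 0 0 0 0")

```text
time: 8.35
tool_pos: [0.4737, -0.3208, 0.2195]
ee_rot: [-3.142, 0.0, 1.519]
wrist_force: [-0.1, 0.1, 0.1]
width: 0.0005
```

Call:
step_arm(increments="0 0 0.4 0 0.08 0; 0 0 0.4 0 0.08 0; -0.1 0 0.4 0 0.08 0; -0.1 0 0.4 0 0.08 0; -0.1 0 0.4 0 0.08 0")

```text
time: 8.85
tool_pos: [0.4741, -0.3196, 0.1994]
ee_rot: [3.141, -0.402, 1.52]
wrist_force: [0.2, -0.6, -0.1]
width: 0.0003
```

Call:
step_arm(increments="-0.2 0 0.6 0 0.08 0; -0.3 0 0.5 0 0.08 0; -0.3 0 0.5 0 0.08 0; -0.4 0 0.5 0 0.08 0; -0.4 0 0.4 0 0.08 0")

```text
time: 9.35
tool_pos: [0.4741, -0.32, 0.1691]
ee_rot: [3.141, -0.802, 1.52]
wrist_force: [-0.1, 0.7, -0.3]
width: 0.0003
```

```bash
python3 - <<'E'
from h import *
status()
plan([(*tool(-.07,-.2106,.0937,np.pi/4),6),(*tool(-.07,-.1753,.0583,np.pi/4),5)])
E
```

```text
t 9.35 book tcp [-0.0705 -0.3012  0.1691] toolz [ 0.005  0.719 -0.695] F [-0.1  0.7 -0.3] w 0.0 q [-0.97  0.56  1.06  0.55  2.14 -0.76]
0.1 0 2 0 0 0; 0.2 0 2 0 0 0; 0.1 0 1.9 0 0 0; 0.2 0 2 0 -0.01 0; 0.2 0 1.9 0 0 0
0.12 -0.01 1.95 0 -0.01 0; 0 0 1 0 0 0; 0 0 1 0 0 0; 0 0 1 0 0 0; 0 0 1 0 0 0
0 -0.02 1 0 0 0
```

Call:
step_arm(increments="0.1 0 2 0 0 0; 0.2 0 2 0 0 0; 0.1 0 1.9 0 0 0; 0.2 0 2 0 -0.01 0; 0.2 0 1.9 0 0 0")

```text
time: 9.85
tool_pos: [0.478, -0.2434, 0.106]
ee_rot: [3.141, -0.789, 1.52]
wrist_force: [0.1, -0.2, -0.3]
width: 0.0006
```

Call:
step_arm(increments="0.1 0 2 0 -0.01 0; 0 0 1 0 0 0; 0 0 1 0 0 0; 0 0 1 0 0 0; 0 0 1 0 0 0")

```text
time: 10.35
tool_pos: [0.481, -0.2005, 0.0644]
ee_rot: [3.141, -0.779, 1.521]
wrist_force: [0.3, 0.3, -0.6]
width: 0.0007
```

Call:
step_arm(increments="0 0 1 0 0 0; 0 0 0 0 0 0")

```text
time: 10.55
tool_pos: [0.4807, -0.192, 0.0565]
ee_rot: [-3.139, -0.782, 1.52]
wrist_force: [-0.2, 0.6, -0.4]
width: 0.0002
```

```bash
cat >> h.py <<'E'
def P(th,t=.008,s=.015):
    thd=np.degrees(th); a=np.radians(np.interp(thd,[45,110],[45,0]))
    tx=np.array([0,np.cos(a),np.sin(a)]); tz=np.array([0,np.sin(a),-np.cos(a)])
    if th+a<np.pi/2-1e-6: p=np.array(leaf(-.07,.185,.006,th))-t*tx+s*tz
    else: p=np.array(leaf(-.07,.185-s,.006,th))-t*tx
    return tool(*p,a)
E
python3 - <<'E'
from h import *
status()
b=snapshot("side")[:,:,::-1]
cv2.imwrite("pics/side5.png",cv2.resize(b[95:245,190:340],None,fx=3.9,fy=3.9,interpolation=cv2.INTER_CUBIC))
plan([(*P(t),2 if i else 3) for i,t in enumerate(np.r_[.36,np.arange(.48,1.7,.12)])])
E
```

```text
t 10.55 book tcp [-0.0698 -0.173   0.0565] toolz [ 0.001  0.704 -0.71 ] F [-0.2  0.6 -0.4] w 0.0 q [-0.84  0.45  1.44  0.54  1.83 -0.81]
0.4 0 -0.1 0 0 0; 0.5 0 -0.1 0 0 0; 0.45 -0.05 -0.08 0 0 0; 1 0 -0.4 0 0 0; 1.09 -0.01 -0.34 0 0 0
1.1 0 -0.2 0 0 0; 1.07 0 -0.28 0 0 0; 1.1 0 -0.1 0 0 0; 1.11 -0.01 -0.11 0 0 0; 1.1 0 0 0 -0.02 0
1.04 -0.01 -0.01 0 -0.01 0; 1 0 0.1 0 -0.04 0; 1.03 0 0.03 0 -0.05 0; 1 0 0.1 0 -0.04 0; 1.02 -0.01 0.09 0 -0.04 0
1 0 0.2 0 -0.04 0; 1.01 -0.01 0.07 0 -0.04 0; 1 0 0.2 0 -0.04 0; 1 0 0.15 0 -0.05 0; 1 0 0.2 0 -0.04 0
0.99 -0.01 0.21 0 -0.04 0; 1 0 0.3 0 -0.04 0; 0.96 -0.01 0.19 0 -0.04 0; 1 0 0.3 0 -0.04 0; 0.94 0 0.26 0 -0.04 0
```

View pics/side5.png

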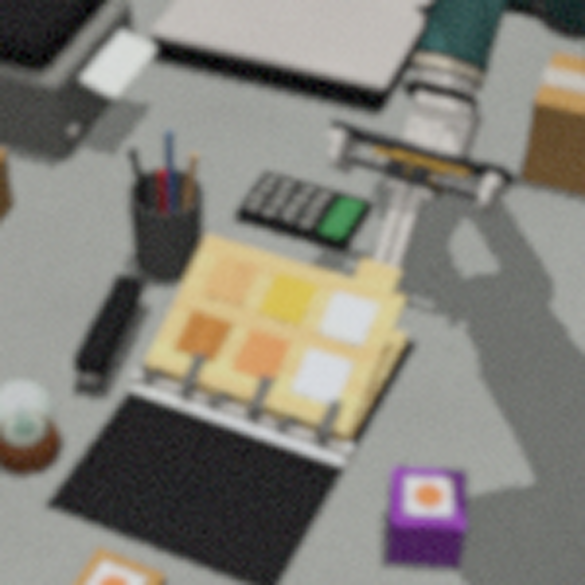

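The shut fingers (crop (395,230)) run under the tab at (380,272), well away from the calculator. I'll lift.

Call:
step_arm(increments="0.4 0 -0.1 0 0 0; 0.5 0 -0.1 0 0 0; 0.5 0 -0.1 0 0 0; 1 0 -0.4 0 0 0; 1.1 0 -0.3 0 0 0")

```text
time: 11.1
tool_pos: [0.4823, -0.1757, 0.09]
ee_rot: [3.141, -0.778, 1.52]
wrist_force: [0.7, -2.1, -1.1]
width: 0.0005
```

Call:
step_arm(increments="1.1 0 -0.2 0 0 0; 1.1 0 -0.3 0 0 0; 1.1 0 -0.1 0 0 0; 1.1 0 -0.1 0 0 0; 1.1 0 0 0 -0.02 0")

```text
time: 11.6
tool_pos: [0.4837, -0.1408, 0.1332]
ee_rot: [-3.141, -0.759, 1.52]
wrist_force: [0.5, -1.6, -0.8]
width: 0.0006
```

Call:
step_arm(increments="1 0 0 0 -0.01 0; 1 0 0.1 0 -0.04 0; 1 0 0 0 -0.05 0; 1 0 0.1 0 -0.04 0; 1 0 0.1 0 -0.04 0")

```text
time: 12.1
tool_pos: [0.4855, -0.1003, 0.1633]
ee_rot: [-3.141, -0.578, 1.521]
wrist_force: [0.8, -1.9, -1.4]
width: 0.0006
```

```bash
python3 - <<'E'
from h import *
status()
b=snapshot("side")[:,:,::-1]
cv2.imwrite("pics/side6.png",cv2.resize(b[95:245,190:340],None,fx=3.9,fy=3.9,interpolation=cv2.INTER_CUBIC))
plan([(*P(t),2) for i,t in enumerate(np.arange(1.2,3.2,.12))])
E
```

```text
t 12.1 book tcp [-0.0693 -0.0811  0.1633] toolz [ 0.002  0.546 -0.838] F [ 0.8 -1.9 -1.4] w 0.001 q [-0.65  0.15  1.5   0.48  1.82 -0.56]
0.8 -0.1 0.2 0 -0.04 0; 0.87 -0.02 0.21 0 -0.04 0; 1 0 0.2 0 -0.04 0; 1 0.01 0.14 0 -0.04 0; 1 0 0.2 0 -0.04 0
0.98 0 0.23 0 -0.04 0; 1 0 0.3 0 -0.04 0; 0.96 0 0.2 0 -0.05 0; 1 0 0.3 0 -0.04 0; 0.94 -0.01 0.26 0 -0.04 0
1 0 0.3 0 -0.04 0; 0.92 0 0.34 0 -0.04 0; 0.9 0 0.4 0 -0.04 0; 0.98 0 0.31 0 -0.05 0; 0.9 0 0.4 0 0 0
0.95 0 0.47 0 0 0; 0.9 0 0.5 0 0 0; 0.83 -0.01 0.58 0 0 0; 0.8 0 0.6 0 0 0; 0.78 0 0.69 0 0 0
0.7 0 0.7 0 0 0; 0.72 -0.01 0.76 0 0 0; 0.6 0 0.8 0 0 0; 0.63 0 0.83 0 0 0; 0.5 0 0.9 0 0 0
0.53 -0.01 0.86 0 0 0; 0.4 0 0.9 0 0 0; 0.41 -0.01 0.97 0 0 0; 0.3 0 1 0 0 0; 0.29 0 0.96 0 0 0
0.2 0 1 0 0 0; 0.14 -0.01 1.01 0 0 0; 0.1 0 1 0 0 0; 0 0 1.04 0 0 0
```

View pics/side6.png

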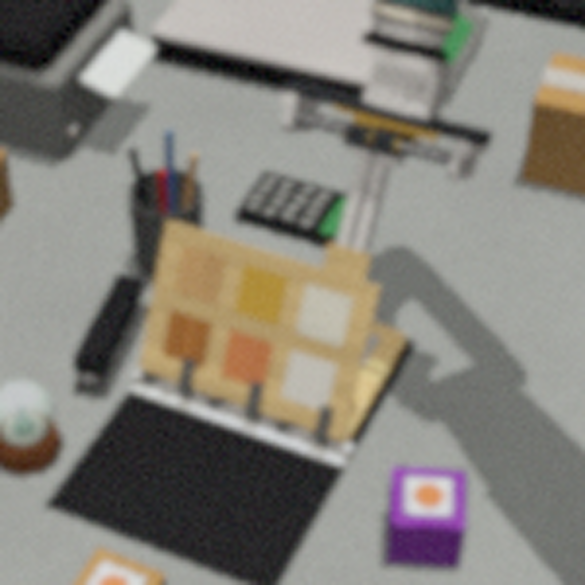

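The board is up at about 1.1 rad and is following the fingers with roughly 2.5 N. I'll carry it over the top.

Call:
step_arm(increments="0.8 0 0.2 0 -0.04 0; 0.9 0 0.2 0 -0.04 0; 1 0 0.2 0 -0.04 0; 1 0 0.1 0 -0.04 0; 1 0 0.2 0 -0.04 0")

```text
time: 12.65
tool_pos: [0.4878, -0.0553, 0.1773]
ee_rot: [-3.141, -0.378, 1.52]
wrist_force: [-0.6, -2.4, 0.1]
width: 0.0004
```

Call:
step_arm(increments="1 0 0.2 0 -0.04 0; 1 0 0.3 0 -0.04 0; 1 0 0.2 0 -0.05 0; 1 0 0.3 0 -0.04 0; 0.9 0 0.3 0 -0.04 0")

```text
time: 13.15
tool_pos: [0.4904, -0.0045, 0.1796]
ee_rot: [3.141, -0.168, 1.521]
wrist_force: [-0.5, -1.1, 0.7]
width: 0.0006
```

Call:
step_arm(increments="1 0 0.3 0 -0.04 0; 0.9 0 0.3 0 -0.04 0; 0.9 0 0.4 0 -0.04 0; 1 0 0.3 0 -0.05 0; 0.9 0 0.4 0 0 0")

```text
time: 13.65
tool_pos: [0.4927, 0.0447, 0.1666]
ee_rot: [3.141, 0.0, 1.523]
wrist_force: [0.6, -0.7, 0.7]
width: 0.0006
```

Call:
step_arm(increments="1 0 0.5 0 0 0; 0.9 0 0.5 0 0 0; 0.8 0 0.6 0 0 0; 0.8 0 0.6 0 0 0; 0.8 0 0.7 0 0 0")

```text
time: 14.15
tool_pos: [0.4951, 0.0861, 0.1368]
ee_rot: [-3.141, -0.0, 1.52]
wrist_force: [0.3, -0.5, 1.3]
width: 0.0005
```

```bash
python3 - <<'E'
from h import *
status()
plan([(*P(t),2) for i,t in enumerate(np.r_[np.arange(2.43,3.1,.12)])]+[(*tool(-.07,.165,.011),2)])
E
```

```text
t 14.15 book tcp [-0.0682  0.1055  0.1368] toolz [-0.  0. -1.] F [ 0.3 -0.5  1.3] w 0.001 q [0.06 0.01 1.59 0.   1.54 0.11]
1 -0.1 0.8 0 0 0; 0.92 -0.09 0.83 0 0 0; 0.6 0 0.8 0 0 0; 0.58 0 0.86 0 0 0; 0.5 0 0.9 0 0 0
0.47 -0.01 0.9 0 0 0; 0.4 0 0.9 0 0 0; 0.35 0 1 0 0 0; 0.3 0 1 0 0 0; 0.21 0 0.97 0 0 0
0.1 0 1 0 0 0; 0.18 0 1.02 0 0 0; 0.2 0 0.8 0 0 0; 0.14 0 0.8 0 0 0
```

Call:
step_arm(increments="1 -0.1 0.8 0 0 0; 0.9 -0.1 0.8 0 0 0; 0.6 0 0.8 0 0 0; 0.6 0 0.9 0 0 0; 0.5 0 0.9 0 0 0")

```text
time: 14.65
tool_pos: [0.4948, 0.1225, 0.0945]
ee_rot: [-3.141, -0.0, 1.521]
wrist_force: [-0.8, 0.0, 1.5]
width: 0.0004
```

Call:
step_arm(increments="0.5 0 0.9 0 0 0; 0.4 0 0.9 0 0 0; 0.3 0 1 0 0 0; 0.3 0 1 0 0 0; 0.2 0 1 0 0 0")

```text
time: 15.15
tool_pos: [0.4958, 0.1392, 0.0465]
ee_rot: [3.142, -0.0, 1.521]
wrist_force: [-0.1, -0.7, 1.6]
width: 0.0004
```

Call:
step_arm(increments="0.1 0 1 0 0 0; 0.2 0 1 0 0 0; 0.2 0 0.6 0 0 0; 0.1 0 0.3 0 0 0; 0 0 0 0 0 0")

```text
time: 15.65
tool_pos: [0.4958, 0.1448, 0.0178]
ee_rot: [-3.141, 0.0, 1.521]
wrist_force: [0.5, -0.5, -0.5]
width: 0.0005
```

```bash
python3 -c "
from h import *
status()"
```

```text
t 15.65 book tcp [-0.0702  0.1642  0.0178] toolz [-0.001 -0.    -1.   ] F [ 0.5 -0.5 -0.5] w 0.0 q [0.17 0.13 1.71 0.   1.3  0.22]
```

Still about 10 mm above fully down. I'll press down in small steps, watching the force.

Call:
step_arm(increments="0 0 0.2 0 0 0; 0 0 0.2 0 0 0; 0 0 0.2 0 0 0; 0 0 0.1 0 0 0; 0 0 0 0 0 0")

```text
time: 16.15
tool_pos: [0.4961, 0.1447, 0.0113]
ee_rot: [3.142, 0.0, 1.521]
wrist_force: [0.4, -0.3, -0.3]
width: -0.0001
```

Call:
step_arm(increments="0 0 0.1 0 0 0; 0 0 0.1 0 0 0; 0 0 0 0 0 0")

```text
time: 16.45
tool_pos: [0.4961, 0.1447, 0.0092]
ee_rot: [-3.142, 0.0, 1.521]
wrist_force: [-0.2, -0.4, -0.7]
width: 0.0005
```

Call:
step_arm(increments="0 0 0.1 0 0 0; 0 0 0 0 0 0")

```text
time: 16.65
tool_pos: [0.496, 0.1447, 0.0083]
ee_rot: [-3.141, 0.0, 1.521]
wrist_force: [-1.1, -0.4, 1.2]
width: 0.0005
```

Call:
step_arm(increments="0 0 0.1 0 0 0; 0 0 0 0 0 0")

```text
time: 16.85
tool_pos: [0.4961, 0.1447, 0.0082]
ee_rot: [-3.142, 0.0, 1.521]
wrist_force: [-2.3, -0.6, 6.0]
width: 0.0004
```

Contact is at 8.2 mm with 6 N, which is exactly the expected height of the flat board. I'll retreat upward and well back, then look.

Call:
step_arm(increments="0 0 -0.5 0 0 0; 0 0 -2 0 0 0; 0 0 -4 0 0 0; 0 0 -4 0 0 0; 0 0 -4 0 0 0")

```text
time: 17.35
tool_pos: [0.4957, 0.1448, 0.1536]
ee_rot: [-3.141, 0.0, 1.521]
wrist_force: [0.9, 0.2, -0.3]
width: 0.0005
```

Call:
step_arm(increments="-3 -2 -3 0 0 0; -3 -2 0 0 0 0; -3 -2 0 0 0 0; -3 -2 0 0 0 0; -3 -2 0 0 0 0")

```text
time: 17.85
tool_pos: [0.3878, -0.0009, 0.1825]
ee_rot: [3.141, 0.0, 1.522]
wrist_force: [1.0, -0.6, -0.0]
width: 0.0004
```

Call:
step_arm(increments="-3 -1 0 0 0 0; -3 -1 0 0 0 0; -3 -1 0 0 0 0; -2 0 0 0 0 0; 0 0 0 0 0 0")

```text
time: 18.35
tool_pos: [0.3529, -0.1101, 0.1824]
ee_rot: [3.141, 0.001, 1.517]
wrist_force: [0.2, 0.7, -0.1]
width: 0.0004
```

```bash
python3 - <<'E'
from h import *
status()
b=snapshot("side")[:,:,::-1]; a=snapshot("top")[:,:,::-1]
f=lambda m:cv2.resize(m,None,fx=3,fy=3,interpolation=cv2.INTER_CUBIC)
cv2.imwrite("pics/end.png",np.hstack([f(b[130:300,150:282]),f(a[130:300,150:282])]))
E
```

```text
t 18.35 book tcp [-0.2013 -0.0971  0.1824] toolz [ 0.    -0.001 -1.   ] F [ 0.2  0.7 -0.1] w 0.0 q [-0.46 -0.32  1.78 -0.    1.68 -0.4 ]
```

View pics/end.png

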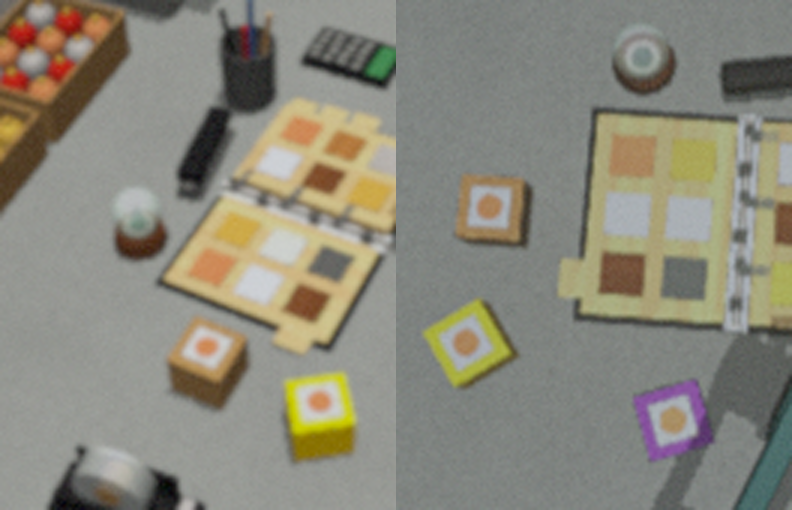

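The board lies flat on the cover, with its tab at (570,278) in the right half. The carton at (490,210) is upright on the bench, clear of the book, and the other things look unmoved. I'll hand it in.

```bash
python3 -c "
from bench import *
print(close_job())"
```

```text
the job is handed in; nothing more can be done
None
```

The job is done and handed in at about 18.4 s of the 61 s allowed; `close_job` gives no verdict.

- **Carton:** I pushed the brown ornament box off the front cover with half-closed fingers. It stands upright on the bench at about (-0.014, 0.257) m in the book's frame, clear of the board and of the neighbouring things.
- **Board:** I lifted the top board by its tab with the shut fingers and turned it over the spine, with readings of at most about 3 N. I then pressed it down; the fingertip stopped at 8.2 mm with about 6 N, and the flat board's upper face should be at 8 mm.
- **Last checks:** the final pictures show the board flat on the cover, the carton clear of it and the hand well away. The wrist force was about zero. The other things looked unmoved, though the tape dispenser was only partly in view and the mug box was not in those last crops.
- **What was not conclusive:** the height check on the carton's top-face corners could not clearly tell 58 mm (on the bench) from 62 mm (on the cover). That it stands on the bench rests on the pictures and on its position about 58 mm beyond the cover edge.

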